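Close the router table's opening with its keyed cover plate

TASK

Fit the orange cover plate into its keyed recess in the router table's dark deck, under the dust hood, so that it lies flat and fully home, then let go of it. The recess is hidden in the shadow under the hood and may be anywhere along the fence: set the plate flat on the deck with its cut corner at the front left (as you face the open side of the router table), and sweep it along the fence under the hood until it drops in. Leave the paint can, the wood offcut and the brass setup block where they stand.

Things in the scene. Friction and masses are not known exactly. Their poses are not given: they have to be found in the camera images.
- cover: Orange plate, about 0.2 kg: 64 (x) by 100 (y) by 14 mm thick. Origin: centre of underside, z up. Its -x +y corner is cut out square, 24 by 24 mm. Black upright grip block on it, 40 (x) by 24 (y) by 50 mm tall, centred at x -6, y 0, from z 14 to 64 mm: pinch it across its 24 mm. Starts flat on the bench, turned widely.
- router: Grey fixed router table, 303 (x) by 420 (y) by 200 mm tall; its open front (-x) faces the robot's right, so its +y points roughly back to the robot's side. Origin: bench level, under the hood. Flat dark deck at z 40 mm from x -131 mm to the fence, between end housings at y -145 and +145 mm (50 mm tall in front, 200 mm beside the hood). Open above for x below -12 mm.
- fence_foot (a point): Middle of the foot of the wooden fence, at deck height, router x 33 mm; axes as the router's. Touching the fence, in the deck, is the hidden recess: 67 (x, centred on router x 0) by 104 mm (y), 14 mm deep, floor at z 26 mm; a solid key fills its front left (-x +y) corner, so the cover fits only with its x and y along the router's.
- hood_edge (a point): Middle of the hood's lower front edge, at router x -12, z 130 mm; the hood is 70 mm tall. Below it only a tilted tool reaches. The recess's middle is anywhere from router y -30 to +30 mm; nothing reads it. A cover lying loose on the deck against the fence drops in by its weight when over it, flush, origin at z 26 mm, and then stops.
- paint_can: Closed round can, 68 mm in diameter, 90 mm tall, standing on the bench; origin at the centre of its underside. Bystander.
- offcut: Block of pale wood lying on the bench, 100 mm (its x) by 45 mm by 38 mm tall; origin at the centre of its underside. Bystander.
- setup_block: Brass-coloured block 40 by 40 by 30 mm tall, standing on the open front part of the deck; origin at the centre of its underside. Bystander.
There are look-alikes about, which are no part of the job. What is shaped like the cover but green or red is not meant.

How it is judged (in metres and radians):
On the way:
1. the cover is flat on the deck, under the hood, not yet in the recess (x of cover in the frame of router between -0.045 and 0.012 m and y of cover in the frame of router between -0.13 and 0.13 m and z of cover in the frame of router between 0.036 and 0.046 m and angle between cover's own z axis and vertical below 0.15 rad), for 0.1 s.
At the end, for the whole second after the job is handed in: Cover at rest in the recess and released: underside at the recess floor (26 mm up, within 3 mm), level within 0.05 rad, square to the router table within 0.12 rad, centre within 8 mm (x) and 40 mm (y) of the router table's origin. Bystanders within 20 mm of where they stood (z of cover in the frame of router between 0.023 and 0.029 m and x of cover in the frame of router between -0.008 and 0.008 m and y of cover in the frame of router between -0.04 and 0.04 m and angle between cover's own z axis and vertical below 0.05 rad and angle between the x axis of cover and the x axis of router, either way round below 0.12 rad and linear speed of cover below 0.01 m/s and contact force between the fingers and cover below 0.05 N and distance of each of paint_can, offcut, setup_block from where it was at the start of the episode below 0.02 m); the robot touches nothing.
It fails at once if the paint can moved by more than 20 mm or tipped over (distance of paint_can from where it was at the start of the episode above 0.02 m or angle between paint_can's own z axis and vertical above 0.35 rad).
It fails at once if the wood offcut moved by more than 20 mm or tipped over (distance of offcut from where it was at the start of the episode above 0.02 m or angle between offcut's own z axis and vertical above 0.35 rad).
It fails at once if the setup block moved by more than 20 mm or tipped over (distance of setup_block from where it was at the start of the episode above 0.02 m or angle between setup_block's own z axis and vertical above 0.35 rad).
It also fails if it takes over 53 s, if anything falls off the work surface, if the arm or the gripper's body presses on something with over 40 N, if the wrist force passes 120 N, or if a joint passes its speed limit or range.

ROBOT

A 6-joint arm with a two-finger parallel gripper is mounted at the origin on the work surface. World frame = base frame: x ahead of the robot, y to its left, z up, the work surface at z = 0. Lengths are in m, angles in degrees, forces in N, time in s.
With the tool pointing down it reaches from about 0.3 to 0.75 m from the base axis. Payload 8.5 kg.
Tool frame: the origin (TCP) lies between the finger pads; the fingertips stand 14 mm ahead of it and the grasp point (between the pads) lies 5 mm behind it; x points along the fingers, z is the direction in which the jaws open and shut, and the axes are right-handed (so a half turn about x gives the same grasp; the last joint's range is limited). The gripper opens to 85 mm and grips with 20 to 120 N. Pads are 22 mm wide; open, the fingers measure 114 mm over their backs; the gripper's body (76 mm by 85 mm) begins 54 mm behind the grasp point. The pads swing forward as they close: fully open they stand 13 mm farther back than shut.
Start: joints at [59.685, 21.807, 74.336, -0, 83.858, -12.336], TCP at [0.17, 0.523, 0.224] pointing down, gripper open.
Joint ranges: [-178.18, 178.18], [-50.72, 133.34], [12.68, 142.11], [-81.47, 261.47], [9.98, 163.14], [-165.26, 165.26]. Speed limits (degrees/s): [136.94, 136.94, 180, 180, 180, 180].

INTERFACE

Orientations are given as a 3x3 rotation matrix whose columns are the frame's x, y, z axes.
In Python, from rig import env gives the robot as it stands.
- The arm moves only by the shell command python3 -m jog 'ROWS' [FORCE]. ROWS is JSON, a list of rows, each a list of 5 numbers: the opening, from -1 (shut) to 1 (fully open), so that 0 is half open, then the shift along the tool's x, y, z in m, then the turn about the tool's x in rad. In form: [[claw, dx, dy, dz, yaw], ...]. A call has 1 to 20 rows; each row is the pose to reach, as a shift and turn from the pose commanded when the call began, along the tool's axes at that moment; what a row does not reach only later rows make up. A row lasts 1/10 s, in which the tool goes at most 50 mm and 8.59 degrees, less where a joint would pass 70% of its speed; a pose out of reach is approached as far as the arm can. A call with a gripper value outside its range is refused whole. The fingers move at their own pace and stop on an object; FORCE is the grip in N (left out, the last holds). Time passes only in rows, so rows that repeat a pose let the fingers close. It gives the time, the measured TCP pose, the force and the opening at its end, in the units of the state.
- env.observe(): the state, without advancing time (a new reading comes with each control period).
- env.get_image(name): name is "side" or "top" or "wrist"; returns the picture (400x640x3 uint8, red, green, blue); there is no depth.
- env.camera_model(name): a dict with "fx", "fy", "cx", "cy" (pixels), "k1" (the pictures are not rectified: a ray, as slopes to the right and down, at radius r is drawn at 1 + k1 r^2 times it, then the intrinsics apply), "origin" and "orientation" of the camera in the world. Camera axes: x right, y up, looking along -z (the intrinsics and any distortion apply to the point x, -y, -z); pixel columns grow to the right and rows downward; lengths in m; the calibration is good to about 2 mm. A picture is of the moment at which its call begins: read the wrist's pose just before it. camera_model takes no time and is no camera call; for the wrist camera it gives the pose at the moment of the call.
- env.close_job(): hands the job in, once; it reports no verdict.
The state is a dict: "time_s": time; "q": joint angles; "qvel": joint speeds; "joint_efforts": joint torques, N m; "position": TCP position; "tool_rot": TCP orientation; "ft_force": force on the tool from outside, world axes, zero at the start; "wrist_torque": the same for the moment, N m; "grip_width": finger opening in m.
Only numpy, scipy, OpenCV 4.12 (cv2) and the standard library are available. Lean on these libraries where they do the work, as an engineer would, in place of code of your own. Each camera call takes 0.05 s, during which the arm holds its last target.

## Working session

There is one attempt and no reset: what is moved stays moved. The work goes in short steps, Python scripts to look and compute and a shell command to move; the robot and the scene stay as the last step left them, time stands still between calls to the robot, and variables do not carry over. Pictures are saved under pics/ and viewed, and the job is handed in when it is done.

```bash
ls; mkdir -p pics
python3 - <<'E'
from rig import env
import cv2
s=env.observe()
print(s['time_s'],s['position'],s['tool_rot'],s['grip_width'])
for n in ['side','top','wrist']:
    m=env.camera_model(n);print(n,m)
    im=env.get_image(n);cv2.imwrite(f'pics/{n}0.png',im[:,:,::-1])
E
```

```text
pics
0.0 [0.16960238 0.52287115 0.22366535] [[-7.83885667e-04 -9.51173066e-01  3.08657067e-01]
 [-1.33289250e-03  3.08657881e-01  9.51172190e-01]
 [-9.99998804e-01  3.34203558e-04 -1.50976393e-03]] 0.0854456244003666
side {'fx': 437.7348205987613, 'fy': 437.7348205987613, 'cx': 322.4510208226347, 'cy': 212.70060641090478, 'k1': -0.11549780307817369, 'origin': array([ 0.92253994, -0.579379  ,  0.83131633]), 'orientation': array([[ 0.76289332, -0.51508583,  0.39074335],
       [ 0.64642039,  0.59685951, -0.47528876],
       [ 0.01159562,  0.61517909,  0.78830212]])}
top {'fx': 520.9805779503271, 'fy': 520.9805779503271, 'cx': 324.60021578395504, 'cy': 197.2610957898368, 'k1': -0.16826387049575853, 'origin': array([ 0.509083  , -0.09720507,  1.35807484]), 'orientation': array([[ 0.00889842,  0.99896384, -0.04463259],
       [-0.99977067,  0.00975733,  0.01906313],
       [ 0.01947888,  0.04445272,  0.99882157]])}
wrist {'fx': 344.2786545982932, 'fy': 344.2786545982932, 'cx': 321.2010981964575, 'cy': 201.5249208799976, 'k1': -0.05504390151289943, 'origin': array([0.09718866, 0.54559986, 0.37350913]), 'orientation': array([[ 0.30924276, -0.90773913, -0.28351117],
       [ 0.95098135,  0.29460315,  0.09403963],
       [-0.00184017, -0.29869491,  0.95434688]])}
```

View pics/top0.png

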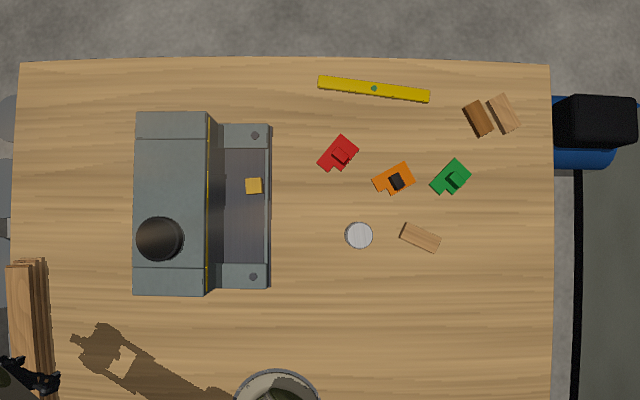

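View pics/side0.png

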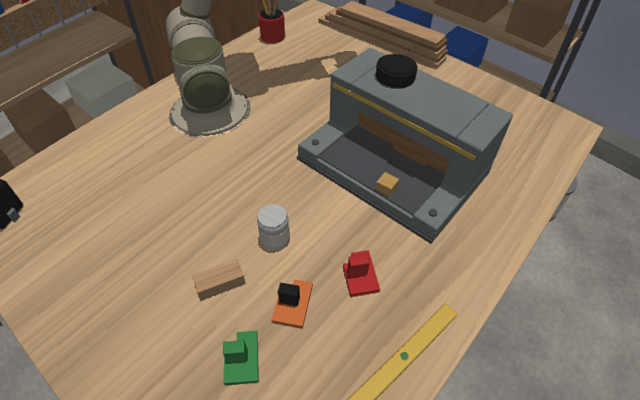

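View pics/wrist0.png

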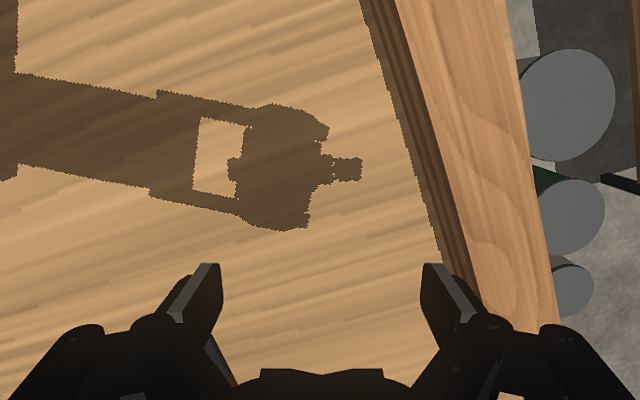

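```bash
cat > h.py <<'E'
import numpy as np, cv2
def ray(m,uv):
    K=np.array([[m['fx'],0,m['cx']],[0,m['fy'],m['cy']],[0,0,1.]])
    p=cv2.undistortPoints(np.array(uv,float).reshape(-1,1,2),K,np.array([m['k1'],0,0,0,0.])).reshape(-1,2)
    d=np.c_[p[:,0],-p[:,1],-np.ones(len(p))]@np.array(m['orientation']).T
    return np.array(m['origin']),d
def plane(m,uv,z):
    o,d=ray(m,uv); return o+d*((z-o[2])/d[:,2])[:,None]
def proj(m,P):
    c=(np.array(P,float).reshape(-1,3)-m['origin'])@np.array(m['orientation'])
    s=np.c_[c[:,0],-c[:,1]]/(-c[:,2:3]); r2=(s**2).sum(1,keepdims=True)
    s=s*(1+m['k1']*r2); return s*[m['fx'],m['fy']]+[m['cx'],m['cy']]
E
python3 - <<'E'
import cv2
a=cv2.imread('pics/top0.png'); 
cv2.imwrite('pics/crop_r.png',cv2.resize(a[95:310,120:290],None,fx=2.75,fy=2.75,interpolation=cv2.INTER_CUBIC))
cv2.imwrite('pics/crop_c.png',cv2.resize(a[120:260,300:480],None,fx=4,fy=4,interpolation=cv2.INTER_CUBIC))
b=cv2.imread('pics/side0.png')
cv2.imwrite('pics/crop_s.png',cv2.resize(b[40:250,285:525],None,fx=2.8,fy=2.8,interpolation=cv2.INTER_CUBIC))
E
```

```text
(no output)
```

View pics/crop_r.png

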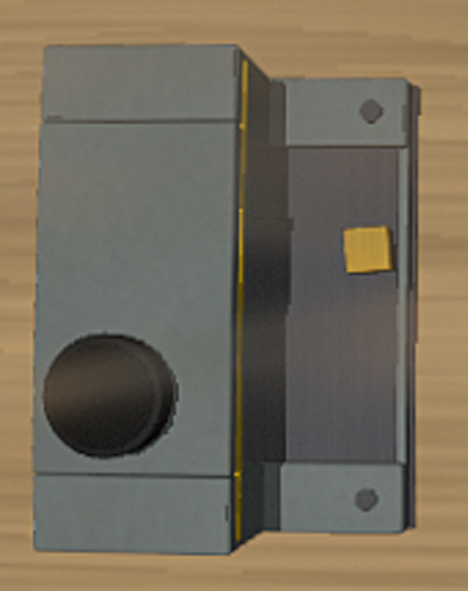

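View pics/crop_c.png

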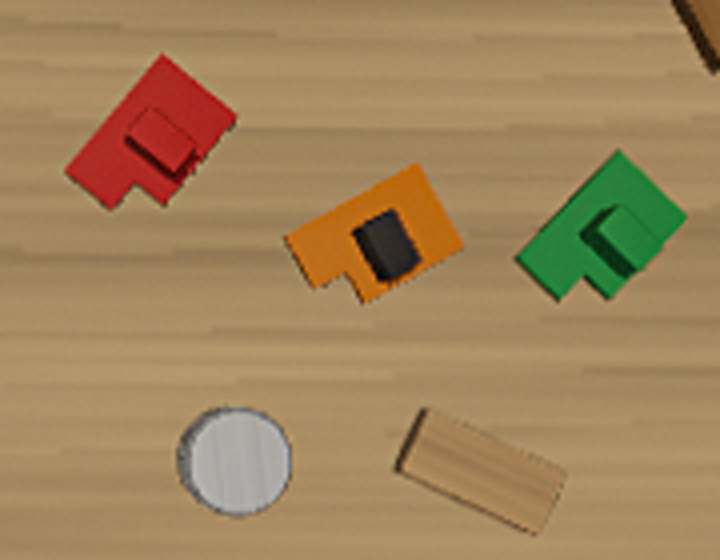

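View pics/crop_s.png

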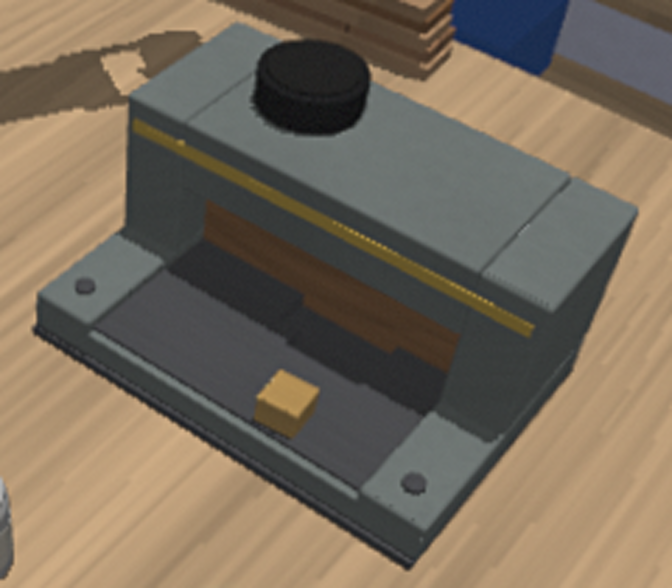

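Run:
```python
from rig import env
from h import *
m=env.camera_model('top'); ms=env.camera_model('side')
R=lambda pts:np.array(pts,float)/2.75+[120,95]
C=lambda pts:np.array(pts,float)/4+[300,120]
S=lambda pts:np.array(pts,float)/2.8+[285,40]
np.set_printoptions(precision=4,suppress=True)
h=plane(m,R([[44,45],[238,45],[229,553],[33,551]]),.2);print('hood',h)
f=plane(m,R([[407,79],[405,531],[284,79],[280,531]]),.05);print('fronthousing',f)
print('side hood top', plane(ms,S([[130,100],[238,23],[637,212],[547,310]]),.2))
print('side front housing', plane(ms,S([[37,295],[122,230],[410,530],[500,440]]),.05))
print('side fence foot/deck corners', plane(ms,S([[92,332],[357,496]]),.05))
c=plane(m,C([[285,238],[418,164],[463,243],[363,303],[345,275],[313,288]]),.014);print('cover',c)
print('len',np.linalg.norm(c[0]-c[1]),np.linalg.norm(c[1]-c[2]))
g=plane(m,C([[353,229],[389,210],[420,264],[385,282]]),.064);print('grip',g,g.mean(0))
b=plane(m,R([[345,230],[388,228],[390,270],[347,273]]),.07);print('setup',b.mean(0),b)
a=cv2.imread('pics/top0.png');hsv=cv2.cvtColor(a,cv2.COLOR_BGR2HSV)
mk=cv2.inRange(hsv[120:210,360:425],(8,190,120),(20,255,255))
cs,_=cv2.findContours(mk,0,2);q=cv2.convexHull(np.vstack(cs)).reshape(-1,2)+[360,120]
w=plane(m,q,.014)[:,:2]*1000
r=cv2.minAreaRect(w.astype(np.float32));print(r)
o=plane(m,[[359,235]],.09);print('can',o); print('offcut',plane(m,[[419.5,237]],.038))
```

```text
hood [[0.7536 0.3145 0.2   ]
 [0.7528 0.1496 0.2   ]
 [0.3374 0.1495 0.2   ]
 [0.3347 0.314  0.2   ]]
fronthousing [[0.7529 0.0232 0.05  ]
 [0.3382 0.0195 0.05  ]
 [0.7524 0.1374 0.05  ]
 [0.3364 0.1343 0.05  ]]
side hood top [[0.35   0.1418 0.2   ]
 [0.3462 0.3081 0.2   ]
 [0.7584 0.3052 0.2   ]
 [0.7548 0.1459 0.2   ]]
side front housing [[0.3454 0.019  0.05  ]
 [0.3461 0.1407 0.05  ]
 [0.7489 0.0143 0.05  ]
 [0.7583 0.146  0.05  ]]
side fence foot/deck corners [[0.4151 0.0157 0.05  ]
 [0.6979 0.0152 0.05  ]]
cover [[ 0.6165 -0.2435  0.014 ]
 [ 0.666  -0.3307  0.014 ]
 [ 0.6146 -0.3604  0.014 ]
 [ 0.5747 -0.2946  0.014 ]
 [ 0.5928 -0.2828  0.014 ]
 [ 0.5842 -0.2619  0.014 ]]
len 0.10022985237834683 0.059323942034466
grip [[ 0.6186 -0.2809  0.064 ]
 [ 0.6309 -0.3036  0.064 ]
 [ 0.5971 -0.3233  0.064 ]
 [ 0.5856 -0.3011  0.064 ]] [ 0.6081 -0.3022  0.064 ]
setup [0.5929 0.0544 0.07  ] [[0.611  0.0751 0.07  ]
 [0.6131 0.0362 0.07  ]
 [0.5752 0.0338 0.07  ]
 [0.5722 0.0726 0.07  ]]
((615.4298095703125, -301.02349853515625), (62.43907928466797, 99.91187286376953), 29.562585830688477)
can [[ 0.4745 -0.206   0.09  ]]
offcut [[ 0.4688 -0.3657  0.038 ]]
```

```bash
python3 -m jog '[[1,-0.05,-0.03,-0.03,0.15],[1,-0.07,-0.06,-0.06,0.3],[1,-0.07,-0.1,-0.1,0.45],[1,-0.07,-0.13,-0.13,0.6],[1,-0.07,-0.17,-0.17,0.75],[1,-0.07,-0.2,-0.2,0.9],[1,-0.07,-0.24,-0.24,1.05],[1,-0.07,-0.27,-0.27,1.2],[1,-0.06,-0.31,-0.31,1.35],[1,-0.05,-0.34,-0.34,1.5],[1,-0.04,-0.38,-0.38,1.65],[1,-0.03,-0.41,-0.41,1.8],[1,-0.01,-0.45,-0.45,1.95],[1,0,-0.48,-0.48,2.1],[1,0.02,-0.52,-0.52,2.25],[1,0.03,-0.55,-0.55,2.311],[1,0.04,-0.59,-0.59,2.311],[1,0.05,-0.62,-0.62,2.311],[1,0.05,-0.667,-0.656,2.311],[1,0.05,-0.667,-0.656,2.311]]' 40
python3 -m jog '[[1,0,0,0,0],[1,0,0,0,0]]'
python3 - <<'E'
from rig import env
import cv2
from h import *
s=env.observe();m=env.camera_model('wrist');im=env.get_image('wrist');cv2.imwrite('pics/w1.png',im[:,:,::-1])
print(s['position'],s['tool_rot'],s['q'])
import pickle;pickle.dump((s,m),open('w1.pkl','wb'))
E
```

```text
time_s: 2.15
position: [0.6023, -0.3099, 0.1725]
tool_rot: [[-0.001, 0.87, 0.492], [0.001, 0.492, -0.87], [-1.0, -0.001, -0.001]]
ft_force: [-0.3, 0.6, 0.3]
grip_width: 0.0855
time_s: 2.35
position: [0.6014, -0.3065, 0.1735]
tool_rot: [[-0.001, 0.87, 0.494], [0.001, 0.494, -0.87], [-1.0, -0.0, -0.002]]
ft_force: [-0.3, 0.5, 0.5]
grip_width: 0.0855
[ 0.60143041 -0.30653136  0.17350002] [[-1.18562934e-03  8.69545656e-01  4.93851137e-01]
 [ 1.12751490e-03  4.93852333e-01 -8.69545055e-01]
 [-9.99998661e-01 -4.74133614e-04 -1.56595150e-03]] [-3.70350064e+01  3.66769230e+01  5.65965537e+01  1.06706271e-02
  8.68196608e+01  2.33703102e+01]
```

View pics/w1.png

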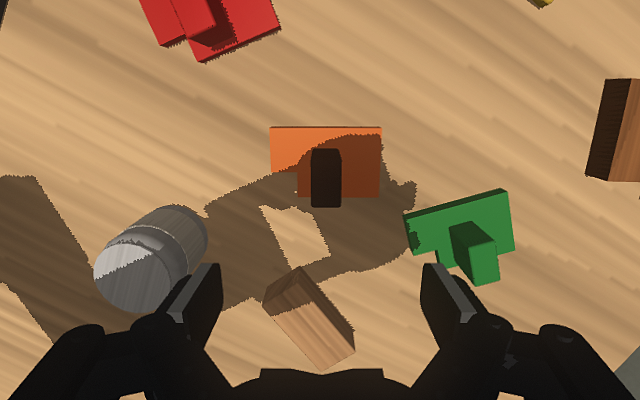

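Run:
```python
from h import *
import pickle
s,m=pickle.load(open('w1.pkl','rb'))
a=cv2.imread('pics/w1.png')
for name,(cx,cy) in {'est':(.609,-.303)}.items():
    t=np.radians(29.6);R=np.array([[np.cos(t),-np.sin(t)],[np.sin(t),np.cos(t)]])
    P=[np.r_[np.array([cx,cy])+R@np.array([x,y]),.064] for x,y in [(.02,.012),(.02,-.012),(-.02,-.012),(-.02,.012)]]
    q=proj(m,P);print(q)
    P2=[np.r_[np.array([cx,cy])+R@np.array([.006+x,y]),.014] for x,y in [(.032,.05),(.032,-.05),(-.032,-.05)]]
    q2=proj(m,P2);print(q2)
print(plane(m,[[270,128],[381,128],[381,198]],.014))
b=cv2.resize(a[110:230,250:400],None,fx=5,fy=5,interpolation=cv2.INTER_CUBIC)
for u,v in np.vstack([q,q2]): cv2.circle(b,(int((u-250)*5+2),int((v-110)*5+2)),4,(255,255,0),1)
cv2.imwrite('pics/w1c.png',b)
```

```text
[[305.0781712  159.23280861]
 [336.63174219 159.21670919]
 [336.00347572 209.04582572]
 [305.80982889 209.05462574]]
[[264.55385756 128.94802169]
 [377.39034068 128.87637649]
 [374.23849132 197.99196489]]
[[ 0.62045498 -0.24459499  0.014     ]
 [ 0.66898    -0.3300783   0.014     ]
 [ 0.61422978 -0.36486188  0.014     ]]
```

View pics/w1c.png

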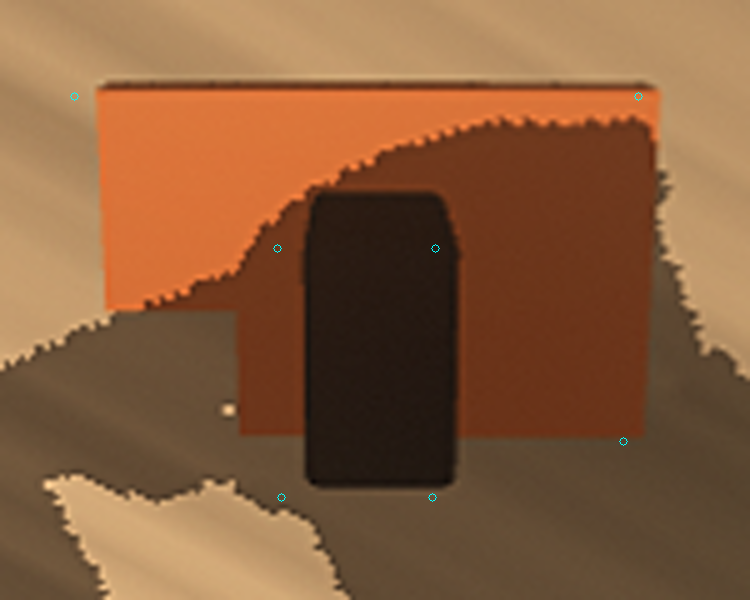

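```bash
python3 -m jog '[[1,0.04,0,0.005,0],[1,0.08,0,0.005,0],[1,0.11,0,0.005,0],[1,0.128,0,0.005,0],[1,0.128,0,0.005,0],[-1,0.128,0,0.005,0],[-1,0.128,0,0.005,0],[-1,0.128,0,0.005,0],[-1,0.128,0,0.005,0],[-1,0.128,0,0.005,0],[-1,0.128,0,0.005,0],[-1,0.128,0,0.005,0]]' 60
```

```text
time_s: 3.6
position: [0.6044, -0.3113, 0.0475]
tool_rot: [[0.001, 0.869, 0.494], [-0.001, 0.494, -0.869], [-1.0, 0.001, 0.001]]
ft_force: [-1.0, 0.9, 5.8]
grip_width: 0.0225
```

```bash
python3 -m jog '[[-1,-0.04,0,0,0],[-1,-0.08,0,0,0],[-1,-0.12,0,-0.01,-0.05],[-1,-0.14,0.01,-0.05,-0.15],[-1,-0.14,0.02,-0.09,-0.28],[-1,-0.14,0.03,-0.13,-0.41],[-1,-0.14,0.04,-0.17,-0.54],[-1,-0.14,0.05,-0.21,-0.67],[-1,-0.14,0.06,-0.25,-0.8],[-1,-0.14,0.07,-0.29,-0.92],[-1,-0.14,0.08,-0.33,-1.0],[-1,-0.14,0.088,-0.37,-1.054],[-1,-0.13,0.092,-0.39,-1.054],[-1,-0.12,0.092,-0.397,-1.054],[-1,-0.12,0.092,-0.397,-1.054],[-1,-0.12,0.092,-0.397,-1.054]]'
python3 - <<'E'
from rig import env
import cv2
for n in ['side','wrist']:
    im=env.get_image(n);cv2.imwrite(f'pics/{n}2.png',im[:,:,::-1])
a=cv2.imread('pics/side2.png')
cv2.imwrite('pics/s2c.png',cv2.resize(a[40:250,285:525],None,fx=2.8,fy=2.8,interpolation=cv2.INTER_CUBIC))
E
```

```text
time_s: 5.2
position: [0.4884, 0.0787, 0.1663]
tool_rot: [[-0.0, 0.001, 1.0], [-0.0, 1.0, -0.001], [-1.0, -0.0, -0.0]]
ft_force: [0.1, 0.3, -2.4]
grip_width: 0.0221
```

View pics/s2c.png

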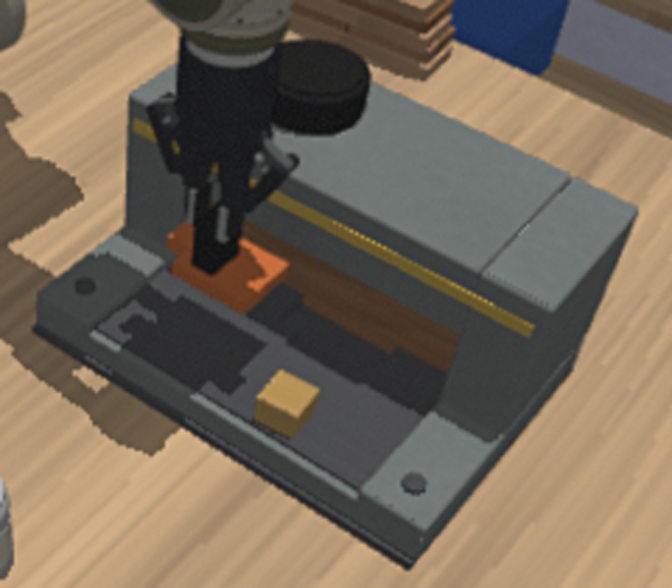

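View pics/wrist2.png

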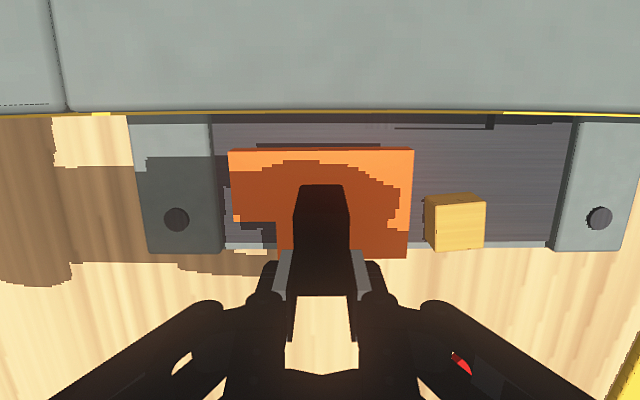

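Run:
```python
from rig import env
from h import *
m=env.camera_model('wrist')
print(plane(m,[[211,125],[221,252],[575,124],[548,243]],.05))
print(plane(m,[[66,110],[620,109]],.2))
print(plane(m,[[130,124],[148,253]],.05))
print('cover',plane(m,[[229,150],[413,150],[407,258]],.1185+.014))
print(plane(m,[[390,128],[490,128],[257,145],[380,145]],.04))
```

```text
[[0.40471612 0.13170461 0.05      ]
 [0.4029858  0.02519576 0.05      ]
 [0.68761234 0.13346406 0.05      ]
 [0.68514676 0.03218005 0.05      ]]
[[0.40258967 0.15002801 0.2       ]
 [0.59120298 0.15039889 0.2       ]]
[[0.34130549 0.13329735 0.05      ]
 [0.33888741 0.02391477 0.05      ]]
cover [[0.43933435 0.12529941 0.1325    ]
 [0.53815654 0.1250928  0.1325    ]
 [0.53960701 0.0609694  0.1325    ]]
[[0.54335977 0.12802639 0.04      ]
 [0.62402004 0.12852869 0.04      ]
 [0.43733585 0.11477114 0.04      ]
 [0.53602974 0.11455199 0.04      ]]
```

```bash
python3 -m jog '[[-1,0.03,0,0,0],[-1,0.06,0,0,0],[-1,0.07,0,0,0],[-1,0.075,0,0,0],[-1,0.077,0,0,0],[-1,0.077,0,0,0]]'
```

```text
time_s: 5.9
position: [0.4886, 0.0794, 0.0902]
tool_rot: [[0.002, 0.0, 1.0], [-0.0, 1.0, -0.0], [-1.0, -0.0, 0.002]]
ft_force: [0.8, 0.1, -2.7]
grip_width: 0.0221
```

```bash
python3 -m jog '[[-1,0.001,0,0,0],[-1,0.002,0,0,0],[-1,0.003,0,0,0],[-1,0.003,0,0,0]]'
python3 -m jog '[[0.3,0,0,0,0],[0.3,0,0,0,0],[0.3,0,0,0,0],[0.3,-0.01,0,0,0],[0.3,-0.04,0,0,0],[0.3,-0.08,0,0,0],[1,-0.08,-0.01,0,0],[1,-0.08,-0.01,0,0]]'
python3 - <<'E'
from rig import env
import cv2
im=env.get_image('wrist');cv2.imwrite(f'pics/wrist3.png',im[:,:,::-1])
from h import *
m=env.camera_model('wrist'); import pickle; pickle.dump(m,open('w3.pkl','wb'))
E
```

```text
time_s: 6.3
position: [0.4883, 0.0795, 0.0874]
tool_rot: [[0.001, -0.0, 1.0], [-0.0, 1.0, 0.0], [-1.0, -0.0, 0.001]]
ft_force: [-1.9, -1.1, 8.2]
grip_width: 0.022
time_s: 7.1
position: [0.4883, 0.0689, 0.1672]
tool_rot: [[0.002, 0.001, 1.0], [-0.0, 1.0, -0.001], [-1.0, -0.0, 0.002]]
ft_force: [0.0, 0.2, 0.4]
grip_width: 0.0817
```

View pics/wrist3.png

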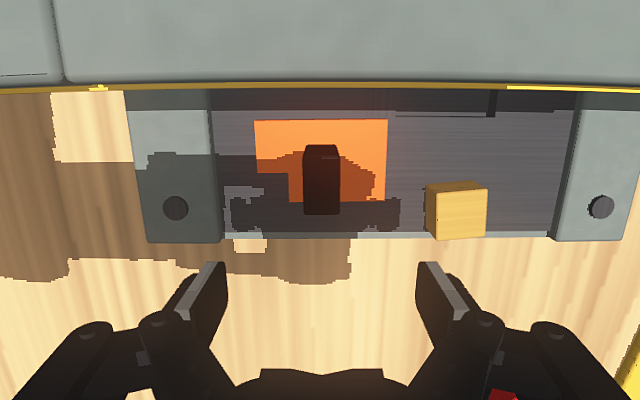

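Run:
```python
from rig import env
import cv2
from h import *
s=env.observe();m=env.camera_model('side')
im=env.get_image('side')[:,:,::-1]
u=proj(m,[s['position']])[0];print(u,s['position'])
x0,y0=int(u[0]-70),max(0,int(u[1]-90))
cv2.imwrite('pics/s3.png',im);cv2.imwrite('pics/s3c.png',cv2.resize(im[y0:y0+130,x0:x0+140],None,fx=5,fy=5,interpolation=cv2.INTER_CUBIC));print(x0,y0)
```

```text
[357.1222224  125.00517291] [0.48771048 0.06923619 0.16619101]
287 35
```

View pics/s3c.png

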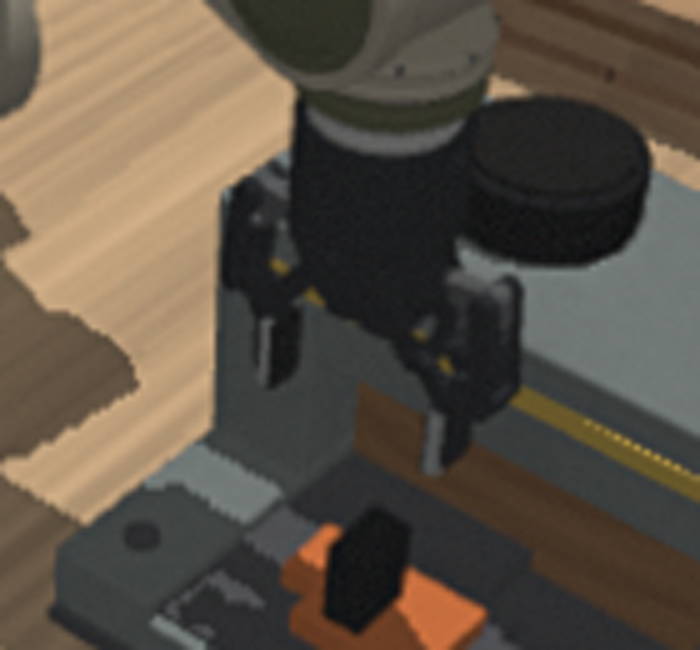

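Run:
```python
from rig import env
from h import *
m=env.camera_model('side')
pts=np.array([[262,383],[290,378],[430,472],[463,455],[520,285],[517,390],[490,410],[222,285],[250,310],[465,420],[495,275],[460,320]],float)/5+[287,35]
o,d=ray(m,pts)
for yy in (.069-.011,.069):
    P=o+d*((yy-o[1])/d[:,1])[:,None]
    print(np.c_[P[:,0]-.4877,P[:,2]-.166]*1000)
```

```text
[[-44.52133266  22.32694383]
 [-28.86262049  33.55213914]
 [ 50.53758533  23.53453005]
 [ 65.89330795  42.12547983]
 [ 80.67339757 138.83648973]
 [ 86.87933539  89.19968127]
 [ 75.71964508  72.46078481]
 [-69.77450602  64.73711846]
 [-53.33134058  59.11994723]
 [ 64.42288522  60.76718189]
 [ 68.75240404 137.77981147]
 [ 55.43594316 108.761206  ]]
[[-52.7942347   11.23011877]
 [-36.86528169  22.64904049]
 [ 43.90522697  12.45854572]
 [ 59.52596138  31.37034142]
 [ 74.56112842 129.75040709]
 [ 80.87416942  79.25695778]
 [ 69.52188318  62.22917847]
 [-78.48323181  54.37221572]
 [-61.75628731  48.65810235]
 [ 58.03016184  50.33376528]
 [ 62.43440026 128.6754925 ]
 [ 48.88812154  99.15607878]]
```

```bash
python3 - <<'E'
from rig import env
from h import *
np.set_printoptions(precision=4,suppress=True)
m=env.camera_model('top')
a=cv2.imread('pics/top0.png');hsv=cv2.cvtColor(a,cv2.COLOR_BGR2HSV)
mk=cv2.inRange(hsv[120:210,300:372],(170,150,60),(180,255,255))|cv2.inRange(hsv[120:210,300:372],(0,150,60),(4,255,255))
C=lambda pts:np.array(pts,float)/4+[300,120]
c=plane(m,C([[163,53],[237,123],[163,207],[108,210],[65,172]]),.014);print(c)
print(np.linalg.norm(c[0]-c[4]),np.linalg.norm(c[0]-c[1]))
print('centre by (0,+x -y)->', (c[4]+c[1])/2)
d=c[4]-c[0];print('yaw',np.degrees(np.arctan2(-d[0],d[1])))
# block top
g=plane(m,C([[124,139],[150,109],[198,150],[175,175]]),.064);print('block',g,g.mean(0))
E
python3 - <<'E'
import cv2
a=cv2.imread('pics/top0.png')
cv2.imwrite('pics/red.png',cv2.resize(a[125:180,310:365],None,fx=11,fy=11,interpolation=cv2.INTER_CUBIC))
E
```

```text
[[ 0.7365 -0.1635  0.014 ]
 [ 0.6912 -0.212   0.014 ]
 [ 0.6357 -0.1641  0.014 ]
 [ 0.6334 -0.1285  0.014 ]
 [ 0.6578 -0.1004  0.014 ]]
0.10083818341557922 0.06639434257795258
centre by (0,+x -y)-> [ 0.6745 -0.1562  0.014 ]
yaw 51.30660034201224
block [[ 0.6734 -0.137   0.064 ]
 [ 0.6925 -0.1531  0.064 ]
 [ 0.6671 -0.1833  0.064 ]
 [ 0.6512 -0.169   0.064 ]] [ 0.671  -0.1606  0.064 ]
```

View pics/red.png

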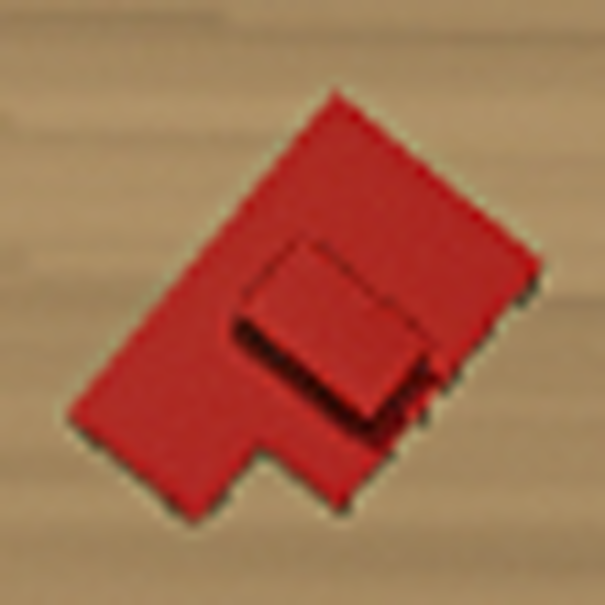

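```bash
python3 -m jog '[[1,0,-0.04,0.01,0],[1,0,-0.08,0.04,0.1],[1,0,-0.12,0.07,0.22],[1,0,-0.16,0.1,0.35],[1,0,-0.19,0.13,0.47],[1,0,-0.22,0.16,0.58],[1,0,-0.238,0.179,0.675],[1,0,-0.238,0.179,0.675],[1,0,-0.238,0.179,0.675]]'
python3 - <<'E'
from rig import env
import cv2,pickle
s=env.observe();m=env.camera_model('wrist');im=env.get_image('wrist')[:,:,::-1];cv2.imwrite('pics/w4.png',im)
print(s['position'],s['tool_rot']);pickle.dump((s,m),open('w4.pkl','wb'))
E
```

```text
time_s: 8.1
position: [0.6666, -0.1681, 0.1645]
tool_rot: [[-0.003, 0.624, 0.781], [0.001, 0.781, -0.624], [-1.0, -0.001, -0.003]]
ft_force: [0.2, 0.5, -0.5]
grip_width: 0.0855
[ 0.66656075 -0.16805958  0.16453565] [[-2.80821501e-03  6.24094798e-01  7.81343584e-01]
 [ 1.45603028e-03  7.81348389e-01 -6.24093403e-01]
 [-9.99994997e-01 -6.14928547e-04 -3.10289520e-03]]
```

View pics/w4.png

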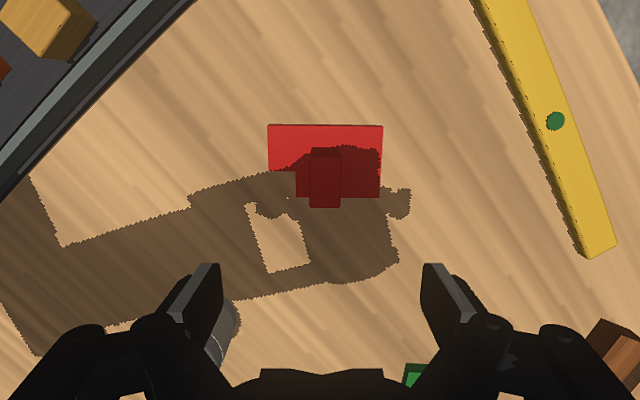

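```bash
python3 -m jog '[[1,0.04,0,0.004,0],[1,0.08,0,0.004,0],[1,0.105,0,0.004,0],[1,0.118,0,0.004,0],[1,0.118,0,0.004,0],[-1,0.118,0,0.004,0],[-1,0.118,0,0.004,0],[-1,0.118,0,0.004,0],[-1,0.118,0,0.004,0],[-1,0.118,0,0.004,0],[-1,0.118,0,0.004,0]]' 60
python3 -m jog '[[-1,-0.01,0,0,0],[-1,-0.02,0,0,0],[-1,-0.02,0,0,0]]'
```

```text
time_s: 9.25
position: [0.6704, -0.1711, 0.0494]
tool_rot: [[0.001, 0.625, 0.781], [-0.001, 0.781, -0.625], [-1.0, 0.0, 0.001]]
ft_force: [-1.1, 0.6, 5.6]
grip_width: 0.0219
time_s: 9.55
position: [0.6709, -0.1713, 0.0703]
tool_rot: [[0.003, 0.625, 0.781], [-0.001, 0.781, -0.625], [-1.0, 0.001, 0.003]]
ft_force: [-0.0, 0.2, -1.5]
grip_width: 0.0219
```

```bash
python3 -m jog '[[-1,-0.04,0,0,0],[-1,-0.07,0,-0.02,-0.08],[-1,-0.07,0,-0.06,-0.2],[-1,-0.07,0,-0.1,-0.32],[-1,-0.07,0,-0.14,-0.44],[-1,-0.07,0,-0.18,-0.56],[-1,-0.07,0.004,-0.22,-0.65],[-1,-0.07,0.004,-0.236,-0.675],[-1,-0.06,0.004,-0.236,-0.675],[-1,-0.045,0.004,-0.236,-0.675],[-1,-0.043,0.004,-0.236,-0.675],[-1,-0.043,0.004,-0.236,-0.675]]'
python3 - <<'E'
from rig import env
import cv2,pickle
s=env.observe();m=env.camera_model('wrist');im=env.get_image('wrist')[:,:,::-1];cv2.imwrite('pics/w5.png',im)
b=env.get_image('side')[:,:,::-1]
cv2.imwrite('pics/s5.png',cv2.resize(b[40:250,285:525],None,fx=2.8,fy=2.8,interpolation=cv2.INTER_CUBIC))
print(s['position'],s['tool_rot']);pickle.dump((s,m),open('w5.pkl','wb'))
E
```

```text
time_s: 10.75
position: [0.4887, -0.0208, 0.1108]
tool_rot: [[-0.001, 0.001, 1.0], [0.0, 1.0, -0.001], [-1.0, 0.0, -0.001]]
ft_force: [0.6, 0.5, -1.9]
grip_width: 0.022
[ 0.48873573 -0.02083424  0.1108382 ] [[-8.90008429e-04  8.71972167e-04  9.99999224e-01]
 [ 1.71642997e-04  9.99999605e-01 -8.71819736e-04]
 [-9.99999589e-01  1.70866937e-04 -8.90157745e-04]]
```

View pics/w5.png

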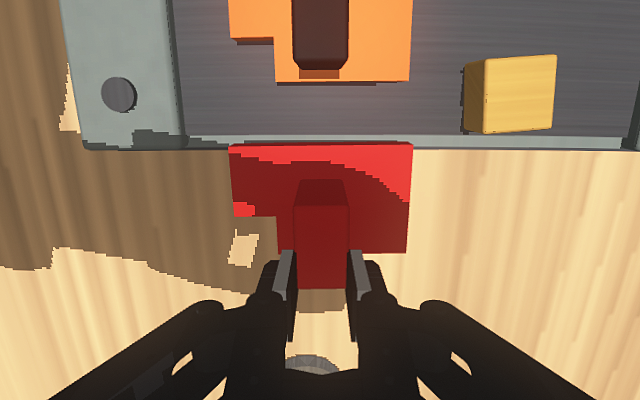

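View pics/s5.png

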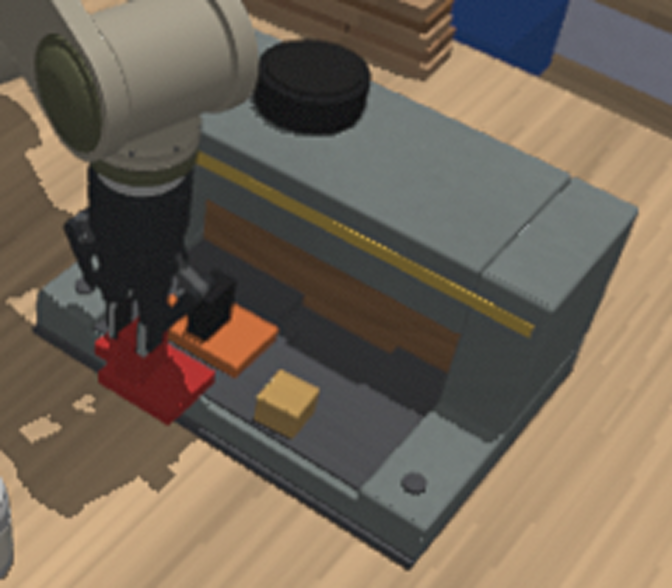

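```bash
python3 -m jog '[[-1,0,0.02,0,0],[-1,0,0.036,0,0],[-1,0,0.042,0,0],[-1,0,0.047,0,0],[-1,0,0.052,0,0],[-1,0,0.057,0,0],[-1,0,0.062,0,0],[-1,0,0.067,0,0],[-1,0,0.072,0,0],[-1,0,0.077,0,0],[-1,0,0.082,0,0],[-1,0,0.087,0,0],[-1,0,0.092,0,0],[-1,0,0.095,0,0],[-1,0,0.098,0,0],[-1,0,0.1,0,0],[-1,0,0.1,0,0]]'
python3 - <<'E'
from rig import env
import cv2,pickle
b=env.get_image('side')[:,:,::-1]
cv2.imwrite('pics/s6.png',cv2.resize(b[40:250,285:525],None,fx=2.8,fy=2.8,interpolation=cv2.INTER_CUBIC))
E
```

```text
time_s: 12.55
position: [0.4883, 0.08, 0.1112]
tool_rot: [[-0.0, -0.0, 1.0], [0.0, 1.0, 0.0], [-1.0, 0.0, -0.0]]
ft_force: [0.0, -0.7, -2.7]
grip_width: 0.0217
```

View pics/s6.png

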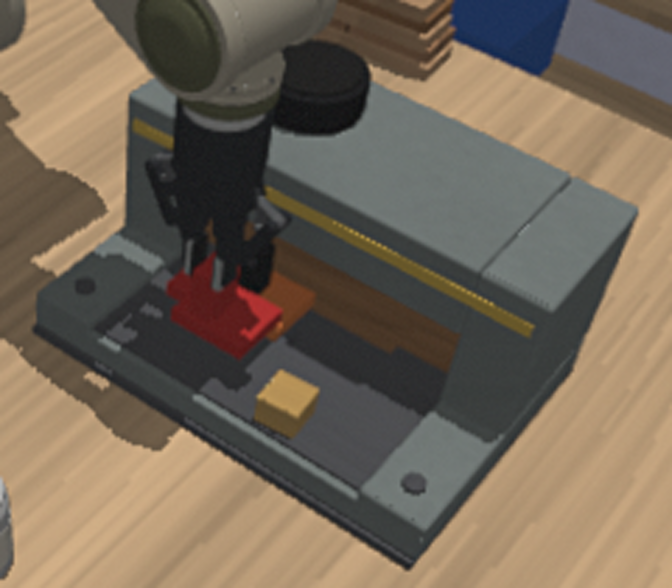

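Good, the cover is sliding in under the hood. I'll continue in small steps until it meets the fence.

```bash
for i in 1; do python3 -m jog '[[-1,0,0.001,0,0],[-1,0,0.002,0,0],[-1,0,0.003,0,0],[-1,0,0.003,0,0]]'; done
```

```text
time_s: 13.0
position: [0.4883, 0.0828, 0.1113]
tool_rot: [[-0.0, 0.0, 1.0], [0.0, 1.0, -0.0], [-1.0, 0.0, -0.0]]
ft_force: [0.2, -1.1, -1.5]
grip_width: 0.0214
```

```bash
python3 -m jog '[[-1,0,0.001,0,0],[-1,0,0.002,0,0],[-1,0,0.003,0,0],[-1,0,0.003,0,0]]'
```

```text
time_s: 13.4
position: [0.4884, 0.0858, 0.1113]
tool_rot: [[0.0, -0.0, 1.0], [0.0, 1.0, 0.0], [-1.0, 0.0, 0.0]]
ft_force: [1.5, -0.6, -2.9]
grip_width: 0.022
```

```bash
python3 -m jog '[[-1,0,0.001,0,0],[-1,0,0.002,0,0],[-1,0,0.003,0,0],[-1,0,0.003,0,0]]'
```

```text
time_s: 13.8
position: [0.4882, 0.0881, 0.1115]
tool_rot: [[-0.0, -0.0, 1.0], [-0.001, 1.0, 0.0], [-1.0, -0.001, -0.0]]
ft_force: [-1.8, -5.7, 0.1]
grip_width: 0.0222
```

```bash
python3 -m jog '[[-1,0,-0.015,0,0],[-1,0,-0.025,-0.01,0],[-1,0,-0.025,-0.04,0],[-1,0,-0.025,-0.066,0],[-1,0,-0.01,-0.067,0],[-1,0,0.008,-0.067,0],[-1,0,0.008,-0.067,0],[-1,0,0.008,-0.063,0],[-1,0,0.008,-0.063,0]]'
python3 - <<'E'
from rig import env
import cv2,pickle
s=env.observe();print(s['ft_force'])
im=env.get_image('wrist')[:,:,::-1];cv2.imwrite('pics/w7.png',im)
b=env.get_image('side')[:,:,::-1]
cv2.imwrite('pics/s7.png',cv2.resize(b[40:250,285:525],None,fx=2.8,fy=2.8,interpolation=cv2.INTER_CUBIC))
E
```

```text
time_s: 14.7
position: [0.426, 0.0963, 0.1113]
tool_rot: [[0.0, 0.0, 1.0], [0.0, 1.0, -0.0], [-1.0, 0.0, 0.0]]
ft_force: [0.4, 0.7, -1.8]
grip_width: 0.0219
[ 0.36121574  0.682623   -1.84537486]
```

View pics/s7.png

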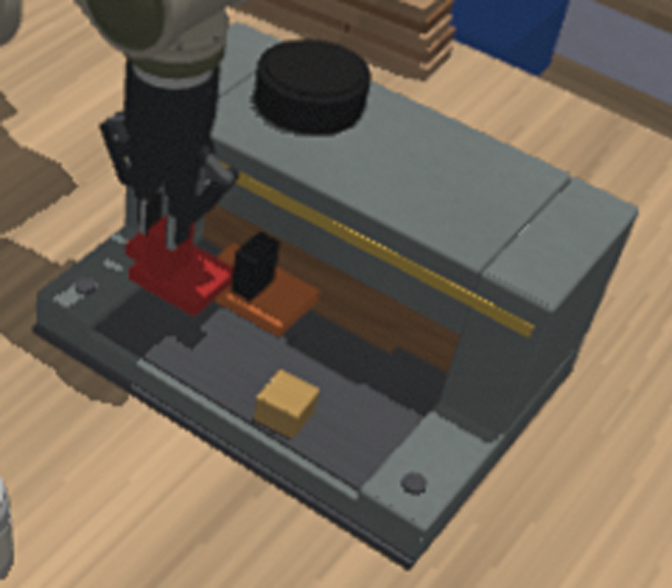

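View pics/w7.png

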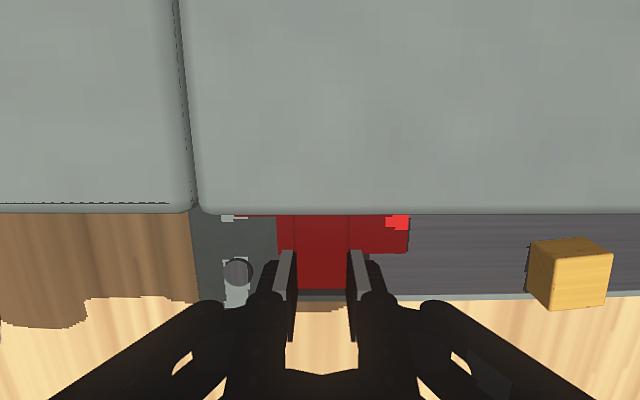

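```bash
python3 -m jog '[[-1,0,0,0.002,0],[-1,0,0,0.004,0],[-1,0,0.0005,0.006,0],[-1,0,0.0005,0.008,0],[-1,0,0.001,0.01,0],[-1,0,0.001,0.012,0],[-1,0,0.0015,0.014,0],[-1,0,0.0015,0.015,0],[-1,0,0.0015,0.015,0]]'
python3 - <<'E'
from rig import env
import cv2,pickle
b=env.get_image('side')[:,:,::-1]
cv2.imwrite('pics/s8.png',cv2.resize(b[80:190,320:460],None,fx=5,fy=5,interpolation=cv2.INTER_CUBIC))
E
```

```text
time_s: 15.7
position: [0.4407, 0.0982, 0.1113]
tool_rot: [[0.0, 0.0, 1.0], [0.0, 1.0, -0.0], [-1.0, 0.0, 0.0]]
ft_force: [-0.7, -0.8, -2.3]
grip_width: 0.0217
```

View pics/s8.png

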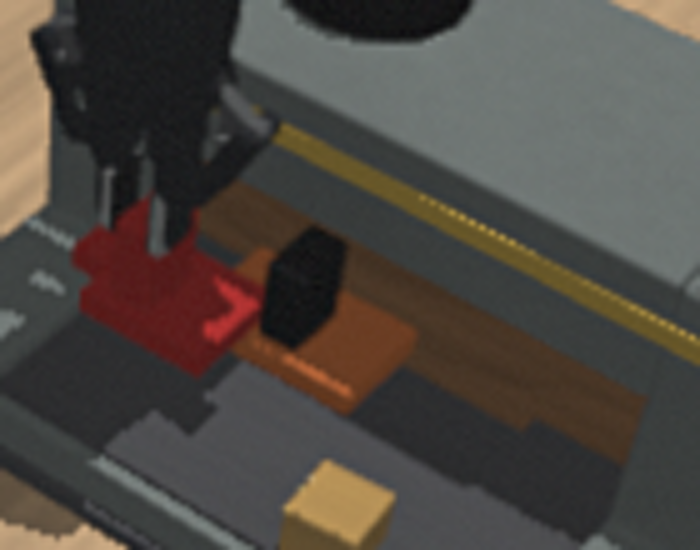

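```bash
python3 -m jog '[[-1,0,0,0.002,0],[-1,0,0,0.004,0],[-1,0,0,0.006,0],[-1,0,0.0005,0.008,0],[-1,0,0.0005,0.01,0],[-1,0,0.001,0.012,0],[-1,0,0.001,0.014,0],[-1,0,0.001,0.015,0],[-1,0,0.001,0.015,0]]'
python3 - <<'E'
from rig import env
import cv2,pickle
b=env.get_image('side')[:,:,::-1]
cv2.imwrite('pics/s9.png',cv2.resize(b[80:190,320:460],None,fx=5,fy=5,interpolation=cv2.INTER_CUBIC))
E
```

```text
time_s: 16.65
position: [0.4557, 0.0992, 0.1113]
tool_rot: [[0.001, 0.0, 1.0], [0.0, 1.0, -0.0], [-1.0, 0.0, 0.001]]
ft_force: [-1.4, 0.0, -1.8]
grip_width: 0.0214
```

View pics/s9.png

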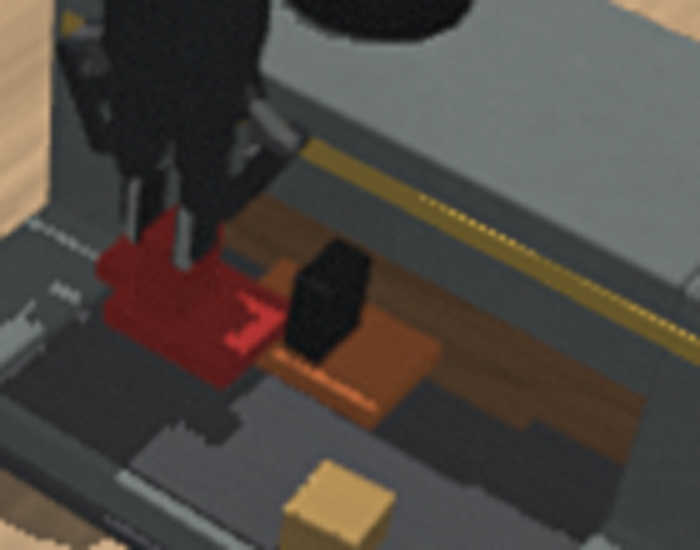

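```bash
python3 -m jog '[[-1,0,0,-0.004,0],[-1,0,-0.02,-0.004,0],[-1,0,-0.036,0,0],[-1,0,-0.036,0.04,0],[-1,0,-0.036,0.062,0],[-1,0,-0.02,0.062,0],[-1,0,-0.015,0.062,0],[-1,0,-0.013,0.062,0],[-1,0,-0.012,0.062,0],[-1,0,-0.011,0.062,0],[-1,0,-0.011,0.062,0]]'
python3 - <<'E'
from rig import env
import cv2,pickle
b=env.get_image('side')[:,:,::-1]
cv2.imwrite('pics/s10.png',cv2.resize(b[80:190,320:460],None,fx=5,fy=5,interpolation=cv2.INTER_CUBIC))
E
```

```text
time_s: 17.8
position: [0.5172, 0.0875, 0.1116]
tool_rot: [[0.0, 0.0, 1.0], [-0.001, 1.0, -0.0], [-1.0, -0.001, 0.0]]
ft_force: [-0.5, -5.0, 1.1]
grip_width: 0.022
```

View pics/s10.png

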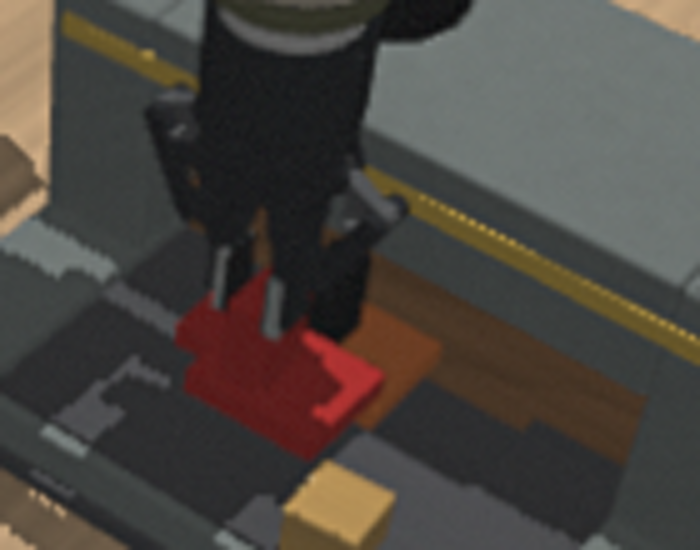

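```bash
python3 -m jog '[[-1,0,-0.02,0,0],[-1,0,-0.025,-0.03,0],[-1,0,-0.025,-0.066,0],[-1,0,-0.01,-0.066,0],[-1,0,0.01,-0.066,0],[-1,0,0.01,-0.064,0],[-1,0,0.01,-0.062,0],[-1,0,0.01,-0.06,0],[-1,0,0.01,-0.058,0],[-1,0,0.01,-0.056,0],[-1,0,0.01,-0.054,0],[-1,0,0.01,-0.052,0],[-1,0,0.011,-0.05,0],[-1,0,0.011,-0.048,0],[-1,0,0.012,-0.046,0],[-1,0,0.012,-0.046,0]]'
python3 - <<'E'
from rig import env
import cv2,pickle
b=env.get_image('side')[:,:,::-1]
cv2.imwrite('pics/s11.png',cv2.resize(b[80:190,320:460],None,fx=5,fy=5,interpolation=cv2.INTER_CUBIC))
E
```

```text
time_s: 19.45
position: [0.4719, 0.1003, 0.1113]
tool_rot: [[0.001, 0.0, 1.0], [0.0, 1.0, -0.0], [-1.0, 0.0, 0.001]]
ft_force: [0.3, -0.0, -1.3]
grip_width: 0.0218
```

View pics/s11.png

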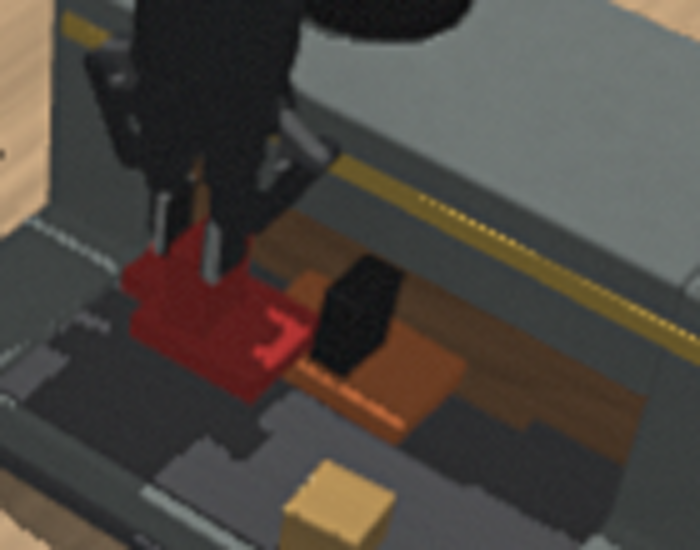

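```bash
python3 -m jog '[[-1,0,0,0.002,0],[-1,0,0,0.004,0],[-1,0,0,0.006,0],[-1,0,0,0.008,0],[-1,0,0,0.01,0],[-1,0,0.0005,0.012,0],[-1,0,0.001,0.014,0],[-1,0,0.001,0.014,0]]'
python3 - <<'E'
from rig import env
import cv2,pickle
b=env.get_image('side')[:,:,::-1]
cv2.imwrite('pics/s12.png',cv2.resize(b[80:190,320:460],None,fx=5,fy=5,interpolation=cv2.INTER_CUBIC))
E
```

```text
time_s: 20.3
position: [0.4855, 0.1011, 0.1112]
tool_rot: [[-0.0, -0.0, 1.0], [-0.0, 1.0, 0.0], [-1.0, -0.0, -0.0]]
ft_force: [-1.5, -0.7, -1.4]
grip_width: 0.0219
```

View pics/s12.png

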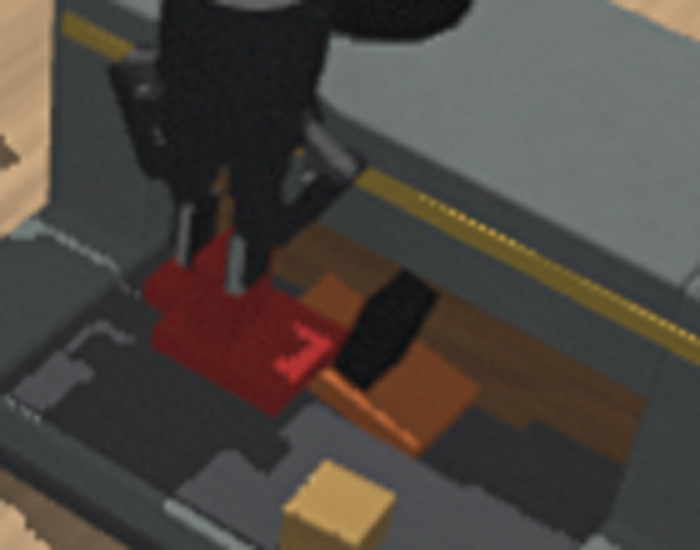

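```bash
python3 -m jog '[[-1,0,0,0.002,0],[-1,0,0,0.004,0],[-1,0,0,0.006,0],[-1,0,0,0.008,0],[-1,0,0,0.01,0],[-1,0,0,0.012,0],[-1,0,0,0.012,0]]'
python3 - <<'E'
from rig import env
import cv2,pickle
b=env.get_image('side')[:,:,::-1]
cv2.imwrite('pics/s13.png',cv2.resize(b[80:190,320:460],None,fx=5,fy=5,interpolation=cv2.INTER_CUBIC))
E
```

```text
time_s: 21.05
position: [0.4978, 0.1012, 0.1113]
tool_rot: [[0.001, 0.0, 1.0], [0.0, 1.0, -0.0], [-1.0, 0.0, 0.001]]
ft_force: [-0.5, 0.8, -2.2]
grip_width: 0.0219
```

View pics/s13.png

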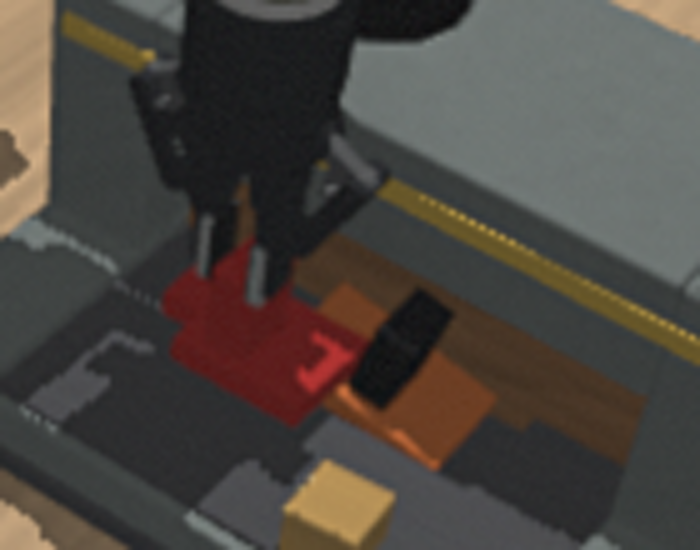

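```bash
python3 -m jog '[[-1,0,0,0.002,0],[-1,0,0,0.004,0],[-1,0,0,0.006,0],[-1,0,0,0.008,0],[-1,0,0,0.01,0],[-1,0,0,0.01,0]]'
python3 - <<'E'
from rig import env
import cv2,pickle
b=env.get_image('side')[:,:,::-1]
cv2.imwrite('pics/s14.png',cv2.resize(b[80:190,320:460],None,fx=5,fy=5,interpolation=cv2.INTER_CUBIC))
E
```

```text
time_s: 21.7
position: [0.5077, 0.1012, 0.1113]
tool_rot: [[0.0, 0.0, 1.0], [0.0, 1.0, -0.0], [-1.0, 0.0, 0.0]]
ft_force: [-1.2, -0.4, -2.1]
grip_width: 0.022
```

View pics/s14.png

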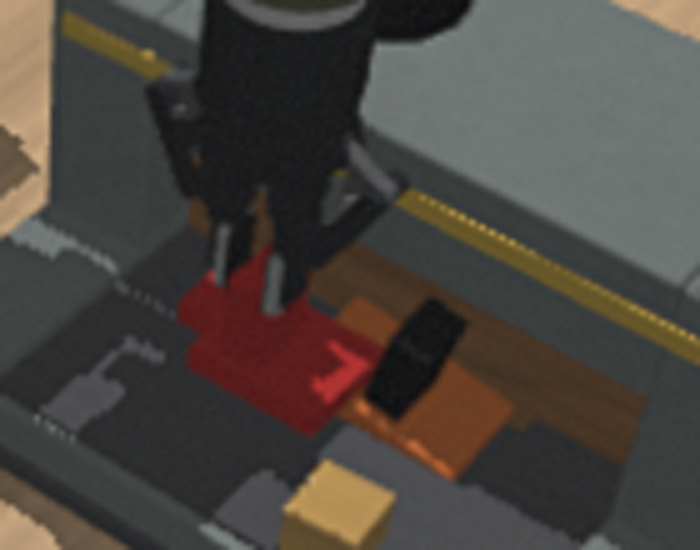

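```bash
python3 -m jog '[[-1,0,0,0.002,0],[-1,0,0,0.004,0],[-1,0,0,0.006,0],[-1,0,0,0.006,0]]'
python3 - <<'E'
from rig import env
import cv2,pickle
b=env.get_image('side')[:,:,::-1]
cv2.imwrite('pics/s15.png',cv2.resize(b[80:190,320:460],None,fx=5,fy=5,interpolation=cv2.INTER_CUBIC))
E
```

```text
time_s: 22.15
position: [0.5137, 0.1011, 0.1113]
tool_rot: [[0.0, 0.0, 1.0], [-0.0, 1.0, -0.0], [-1.0, -0.0, 0.0]]
ft_force: [-1.0, 0.3, -1.8]
grip_width: 0.0219
```

View pics/s15.png

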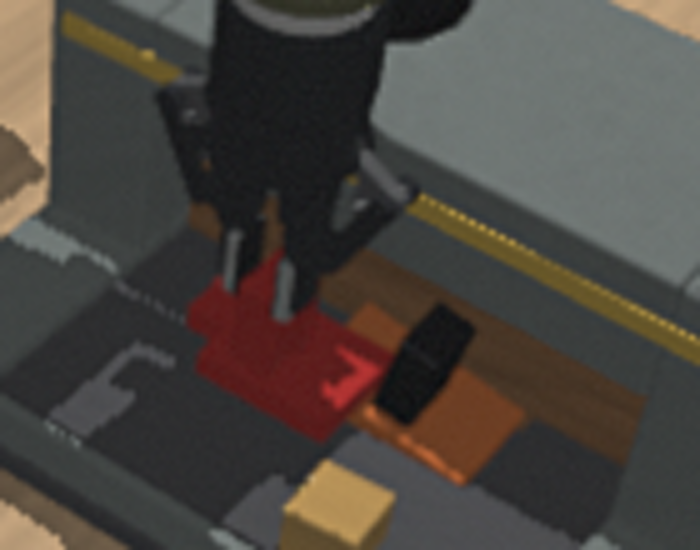

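```bash
python3 -m jog '[[-1,0,0,0.002,0],[-1,0,0,0.004,0],[-1,0,0,0.006,0],[-1,0,0,0.006,0]]'
python3 - <<'E'
from rig import env
import cv2,pickle
b=env.get_image('side')[:,:,::-1]
cv2.imwrite('pics/s16.png',cv2.resize(b[80:190,320:460],None,fx=5,fy=5,interpolation=cv2.INTER_CUBIC))
E
```

```text
time_s: 22.6
position: [0.5179, 0.1012, 0.1108]
tool_rot: [[-0.005, -0.001, 1.0], [-0.0, 1.0, 0.001], [-1.0, -0.0, -0.005]]
ft_force: [-5.8, -0.6, -0.4]
grip_width: 0.0216
```

View pics/s16.png

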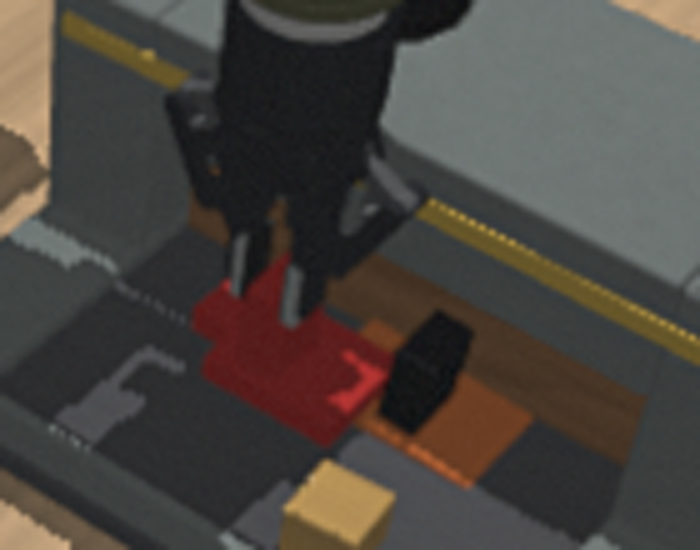

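```bash
python3 -m jog '[[-1,0,0,-0.004,0],[-1,0,-0.005,-0.01,0],[-1,0,-0.03,-0.02,0],[-1,0,-0.03,-0.03,0],[-1,0,-0.03,-0.03,0]]'
python3 - <<'E'
from rig import env
import cv2,pickle
b=env.get_image('side')[:,:,::-1]
cv2.imwrite('pics/s17full.png',b)
cv2.imwrite('pics/s17.png',cv2.resize(b[80:190,320:460],None,fx=5,fy=5,interpolation=cv2.INTER_CUBIC))
E
```

```text
time_s: 23.15
position: [0.4886, 0.0708, 0.1116]
tool_rot: [[0.0, 0.001, 1.0], [0.0, 1.0, -0.001], [-1.0, 0.0, 0.0]]
ft_force: [-0.0, 0.0, -2.4]
grip_width: 0.0218
```

View pics/s17.png

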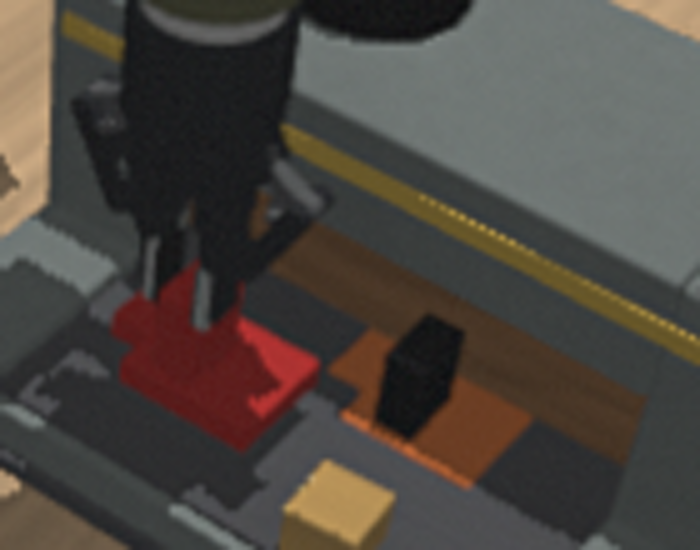

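Run:
```python
from rig import env
from h import *
m=env.camera_model('side')
b=cv2.imread('pics/s17full.png')
x0,y0,f=375,130,9
c=cv2.resize(b[y0:y0+60,x0:x0+80],None,fx=f,fy=f,interpolation=cv2.INTER_CUBIC)
cv2.imwrite('pics/s17z.png',c)
# earlier flat-on-deck reference
```

```text
(no output)
```

View pics/s17z.png

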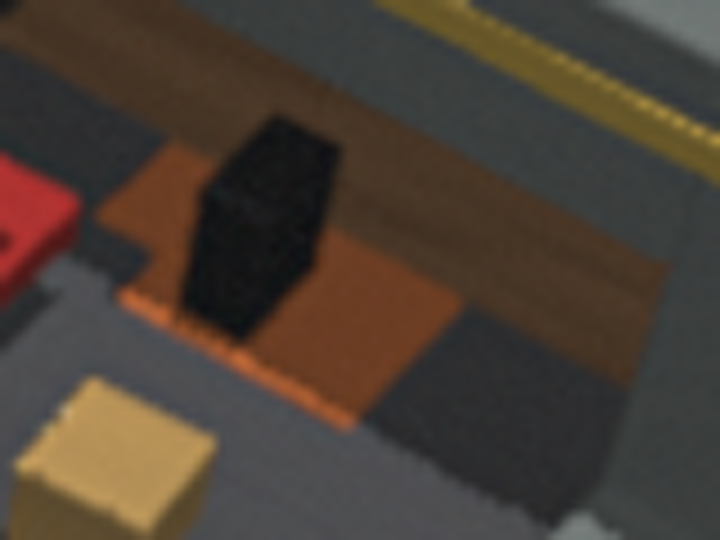

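Run:
```python
from rig import env
from h import *
np.set_printoptions(precision=4,suppress=True)
m=env.camera_model('side')
P=np.array([[465,300],[355,430],[120,292],[97,212],[170,140],[148,262]],float)/9+[375,130]
for z in (.04,.054): print(z,plane(m,P,z))
B=np.array([[280,116],[340,152],[203,190]],float)/9+[375,130]
for z in (.09,.104): print(z,plane(m,B,z))
# fence foot line, deck z .04
F=np.array([[165,137],[465,300],[625,385]],float)/9+[375,130]
print(plane(m,F,.04))
```

```text
0.04 [[0.6282 0.1929 0.04  ]
 [0.6316 0.1296 0.04  ]
 [0.5523 0.1303 0.04  ]
 [0.5289 0.1524 0.04  ]
 [0.5277 0.1914 0.04  ]
 [0.5515 0.1454 0.04  ]]
0.054 [[0.6334 0.1792 0.054 ]
 [0.6367 0.1171 0.054 ]
 [0.5589 0.1177 0.054 ]
 [0.5358 0.1395 0.054 ]
 [0.5347 0.1777 0.054 ]
 [0.5581 0.1326 0.054 ]]
0.09 [[0.5702 0.171  0.09  ]
 [0.5906 0.1699 0.09  ]
 [0.5706 0.1323 0.09  ]]
0.104 [[0.5769 0.1568 0.104 ]
 [0.5969 0.1558 0.104 ]
 [0.5772 0.1189 0.104 ]]
[[0.5259 0.1914 0.04  ]
 [0.6282 0.1929 0.04  ]
 [0.6798 0.1945 0.04  ]]
```

```bash
python3 -m jog '[[-1,0,-0.03,0,0],[-1,-0.03,-0.06,0,0],[-1,-0.06,-0.1,0.02,0],[-1,-0.06,-0.13,0.06,0.1],[-1,-0.06,-0.16,0.1,0.23],[-1,-0.06,-0.19,0.13,0.36],[-1,-0.05,-0.22,0.16,0.5],[-1,-0.03,-0.242,0.182,0.62],[-1,0.01,-0.242,0.182,0.675],[-1,0.04,-0.242,0.182,0.675],[-1,0.055,-0.242,0.182,0.675],[-1,0.06,-0.242,0.182,0.675],[-1,0.063,-0.242,0.182,0.675],[-1,0.063,-0.242,0.182,0.675]]'
```

```text
time_s: 24.6
position: [0.6721, -0.1706, 0.0496]
tool_rot: [[0.002, 0.624, 0.781], [-0.001, 0.781, -0.624], [-1.0, 0.001, 0.002]]
ft_force: [0.0, 0.1, -0.9]
grip_width: 0.0217
```

```bash
python3 -m jog '[[-1,0.001,0,0,0],[0.2,0.001,0,0,0],[0.2,0.001,0,0,0],[0.2,0.001,0,0,0],[0.5,-0.01,0,0,0],[0.5,-0.05,0,0,0],[0.5,-0.1,0,0,0],[0.5,-0.14,-0.03,0,0],[0.5,-0.14,-0.07,0,0],[0.5,-0.14,-0.1,0,0],[0.5,-0.14,-0.1,0,0]]'
python3 - <<'E'
from rig import env
import cv2
for n in ['side','top']:
    im=env.get_image(n);cv2.imwrite(f'pics/{n}9.png',im[:,:,::-1])
b=cv2.imread('pics/side9.png')
x0,y0,f=355,110,6
cv2.imwrite('pics/f1.png',cv2.resize(b[y0:y0+90,x0:x0+120],None,fx=f,fy=f,interpolation=cv2.INTER_CUBIC))
E
```

```text
time_s: 25.7
position: [0.6071, -0.2519, 0.1897]
tool_rot: [[0.001, 0.628, 0.778], [-0.001, 0.778, -0.628], [-1.0, -0.001, 0.001]]
ft_force: [0.6, -0.2, 0.8]
grip_width: 0.064
```

View pics/f1.png

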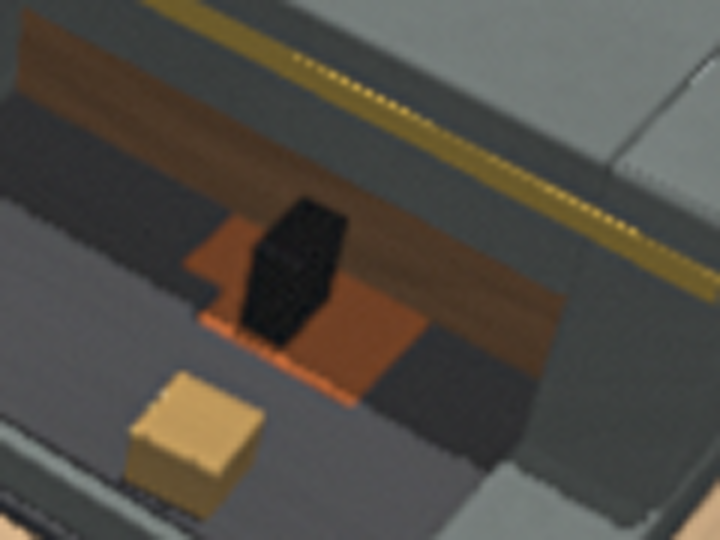

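View pics/top9.png

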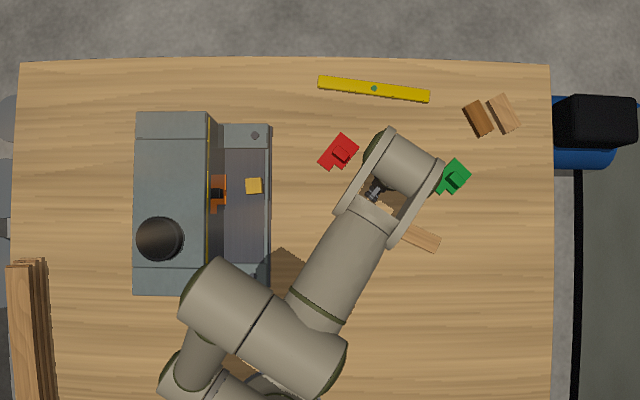

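Run:
```python
from rig import env
print(env.observe()['qvel']); print(env.close_job())
```

```text
[ 1.71541045  0.74246776 -0.31326876  0.04342491 -0.15081432  0.18750752]
the job is handed in; nothing more can be done
None
```

The orange cover is in its recess and released, and I handed the job in at about 25.8 s of the 53 s allowed. No verdict was reported.

- **How it was done:** I set the cover flat on the deck with its cut corner at the front left. The moves cannot tilt the tool, and an upright gripper cannot reach far enough under the hood. So I picked up the red look-alike and used its plate edge as a pusher. With it I slid the cover to the fence, then swept it along until it tipped in and dropped. I put the red plate back about 2 mm from where I picked it up.

- **Last checks on the cover:** In the side camera its top lies at deck height, so it is flush. It touches the fence and is square within about 1°. Its centre is at about router x 0 to +1 mm and y −31 mm. That camera reads about 4 mm high along the fence compared with the others.

- **Bystanders:** The setup block is at the same pixel as at the start. The offcut is partly hidden by the arm, and what shows of it matches its starting place. The paint can was fully hidden by the arm in the last picture, so I could not confirm it. No planned path came near it, and the wrist forces I read stayed under about 9 N.

- **Arm at hand-in:** The last reading showed up to 1.7°/s at the joints, with the gripper open and well clear of the cover.

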